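# Open the terminal block: press the snap tab, push the cover off

## Task

Uncover the screw terminals so that they can be wired: press the red snap tab of the terminal block down and, keeping it down until the cover has come free, push its clear cover by the yellow end lip, out along its guides away from the tab, until it is off the block and lies flat on the desk. Only press and push with the fingertips - do not lift or tip the cover - and leave the tools and supplies round it where they are.

Things in the scene. Friction and masses are not known exactly. Their poses are not given: they have to be found in the camera images.
- terminal_block: Black block fixed to the desk. Origin: middle of its underside, on the desk; x = the way the cover slides off (away from the red tab), y across, z up. Flange x -46..46, y +-36, 4 mm thick; guides with hooks to z = 12 over the cover's feet, open at +x. Terminal barriers to z = 22 (x -31..43, y +-18). Tab at the -x end between walls 18 high; ends at x = -80. Screw ears to y +-53 (all mm).
- tab_pad (a point): Middle of the top face of the red ribbed tab pad: 24 mm (along the block's x) by 34 mm (y), level, 4 mm short of the cover's lip. At rest 32 mm above the desk and 62 mm from the block's origin in its -x. It moves with the tab.
- snap_tab (a joint): Sprung tab, m: 0 = up (latched), 0.007 = fully down (pad top 25 mm above the desk). Straight down, 2.8 N to start, 7.7 N at the bottom. Its pawl stands inside the cover's lip; from 5.5 mm down the lip passes over it. It springs up when let go: keep it down until the cover has slid 5 mm; then the lip holds the pawl down until past it (12 mm).
- terminal_cover: Loose clear plastic cover, about 90 g, 92 mm long, 60 wide over its feet, top 30 above its underside; yellow lip at its -x end. Origin: middle of its underside; seated it lies 4 mm above the block's origin with the same axes, with 1.5 mm of play. The guides hold its feet down; it slides only to the block's +x, about 95 mm, then drops off the 4 mm flange to the desk.
- cover_lip (a point): Middle of the outer (-x) face of the cover's yellow lip, where it is pushed. Lip 48 mm wide, 5 thick, from 24.5 to 47 mm above the desk when seated; this point is 40 mm above the desk then, 46 mm from the cover's origin in -x. Fingertips that push it along over the block must stay above the terminal barriers (22 mm).
- reel: Grey reel of solder, 46 mm across, 24 mm high, loose, beside the block. Origin: middle of its underside. Leave it.
- bottle: White flux bottle with blue cap, 26 mm across, 66 mm high, loose, beside the block. Origin: middle of its underside. Leave it.
- grey_driver: Dark grey screwdriver, 128 mm long along its x, 13 mm high, lying loose beside the block. Origin: underside, middle. Leave it.
- yellow_pliers: Small pliers with yellow handles, 140 x 42 x 11 mm, lying loose to the left. Origin: underside, middle. Leave it.
- tape: Black roll of tape, 62 mm across, 19 mm high, lying loose to the left. Origin: underside, middle. Leave it.
There are look-alikes about, which are no part of the job. Leave any turquoise look-alike of the terminal_block alone.

How it is judged:
By the outcome, as a careful person would: the job done as asked, in the order asked, and still so for the second after the job is handed in, with the robot touching nothing.
It also fails if it takes over 35 s, if anything falls off the work surface, if the arm or the gripper's body presses on something with over 40 N, if the wrist force passes 120 N, or if a joint passes its speed limit or range.

## Robot

A 7-joint arm with a two-finger parallel gripper is mounted at the origin on a cart in front of the work surface, level with it; the furniture and walls round the work are solid. World frame = base frame: x ahead of the robot, y to its left, z up, the work surface at z = 0. Lengths are in m, angles in rad, forces in N, time in s.
With the tool pointing down it reaches from about 0.425 to 0.875 m from the base axis. Payload 8.4 kg.
Tool frame: the origin (TCP) lies at the centre of the arm's flange, where the gripper is bolted on; the fingertips stand 182 mm ahead of it and the grasp point (between the pads) lies 164 mm ahead of it; z points along the fingers, y is the line along which they close (so a half turn about z gives the same grasp; the last joint's range is limited). The gripper opens to 87 mm and grips with 3 to 60 N. Pads are 19 mm wide; open, the fingers measure 117 mm over their backs; the gripper's body (75 mm by 190 mm) begins 51 mm behind the grasp point.
Start: joints at [1.042, 0.333, 0.04, 1.465, -0.013, 1.343, -0.059], TCP at [0.271, -0.591, 0.405] pointing down, gripper open.
Joint ranges: [-2.58, 2.58], [-0.38, 2.09], [-1.3, 1.39], [0.25, 2.4], [-1.5, 4.64], [0.08, 2.09], [-2.65, 2.65]. Speed limits (rad/s): [2.22, 2.22, 2.79, 2.79, 3.14, 3.14, 3.14].

## Interface

Orientations are given as a unit quaternion [x, y, z, w].
In Python, from plant import ctrl, cams, finder gives the robot as it stands.
- The arm moves only by the shell command python3 -m handwheel 'ROWS' [FORCE]. ROWS is JSON, a list that holds one entry, the list of rows, each a list of 5 numbers: the finger opening in mm, from 0 to 87, then the shift along the tool's x, y, z in mm, then the turn about the tool's z in rad. In form: [[[gripper, tx, ty, tz, yaw], ...]]. A call has 1 to 5 rows; each row shifts and turns the commanded pose from where the row before left it, along the tool's axes as they then stand; what a row does not reach is not made up. A row lasts 1/12 s, in which the tool goes at most 41.7 mm and 7.16 degrees, less where a joint would pass 70% of its speed; a pose out of reach is approached as far as the arm can. A call is refused whole if a number of a shift passes 41.7 or a number of a turn 0.125, either way. A call with a gripper value outside its range is refused whole. The fingers move at their own pace and stop on an object; FORCE is the grip in N (left out, the last holds). Time passes only in rows, so rows that do not move let the fingers close. It gives the time, the measured TCP pose, the force, the opening and the grip force at its end, in the units of the state.
- ctrl.read_state(): the state, without advancing time (a new reading comes with each control period).
- cams.snapshot(name): name is "scene" or "top" or "wrist"; returns a dict with "frame" (420x560x3 uint8, blue, green, red), "camera_matrix" (3x3 intrinsics, pixels), "rvec" (rotation vector, rad) and "tvec" (3), from world to camera coordinates, as OpenCV has them. Camera axes: x right, y down, z forward; pixel columns grow to the right and rows downward; lengths in m; the calibration is good to about 2 mm. A picture is of the moment at which its call begins. There is no depth.
- ctrl.hand_in(): hands the job in; it is judged then, once.
Trained networks look in a picture, given as the dict that the camera call returned (one of the last four; its "shot" number tells which), for a name from the list of things; names that differ only in an ending like _2 or _b are one class to them, and where a whole thing is asked for, a point or a joint stands for the part that bears it (a point fixed in the world has none). Each returns a list of dicts, best first, with "confidence" (0 to 1); they miss things now and then, are a little off and sometimes report something else, mostly with a low value. They report only what shows in the picture. A call takes as long as a camera call. They do not tell look-alikes from the thing itself.
- finder.masks_of(thing, picture): "region" (420x560 bool, what is visible of it) and "point" ([column, row] in pixels, amid what is visible of it).
- finder.place_of(thing, picture): "point" ([column, row] in pixels: a listed point, or the origin of a listed thing).
The state is a dict: "clock": time; "joint_pos": joint angles; "qd": joint speeds; "joint_efforts": joint torques, N m; "ee_pos": TCP position; "tcp_rot": TCP orientation; "ft_force": force on the tool from outside, world axes, zero at the start; "torque": the same for the moment, N m; "opening": finger opening in m; "grasp_force": force on a finger pad.
Only numpy, scipy, OpenCV 4.12 (cv2) and the standard library are available. Lean on these libraries where they do the work, as an engineer would, in place of code of your own. Each camera call takes 0.05 s, during which the arm holds its last target. There are 200 camera calls.

## Working session

There is one attempt and no reset: what is moved stays moved. The work goes in short steps, Python scripts to look and compute and a shell command to move; the robot and the scene stay as the last step left them, time stands still between calls to the robot, and variables do not carry over. Pictures are saved under pics/ and viewed, at most 10 in all, crops included, and the job is handed in when it is done.

```bash
mkdir -p pics
cat > h.py <<'E'
import numpy as np,cv2
from plant import ctrl,cams,finder
from scipy.spatial.transform import Rotation as R
def ray(p,s):
    K=s["camera_matrix"];Rm=cv2.Rodrigues(np.array(s["rvec"],float))[0];t=np.array(s["tvec"],float).ravel()
    d=Rm.T@np.linalg.inv(K)@np.array([p[0],p[1],1.]);return -Rm.T@t,d
def at(p,s,z):
    c,d=ray(p,s);return c+d*(z-c[2])/d[2]
Z=dict(terminal_block=0,tab_pad=.032,terminal_cover=.004,cover_lip=.040)
E
cat > look.py <<'E'
import sys
from h import *
st=ctrl.read_state();print(st["clock"],np.round(st["ee_pos"],4),R.from_quat(st["tcp_rot"]).as_matrix().round(3).tolist(),st["opening"])
for n in sys.argv[2:]:
    s=cams.snapshot(n);cv2.imwrite(f"pics/{sys.argv[1]}_{n}.png",s["frame"])
    for k,z in Z.items():
        for d in finder.place_of(k,s)[:3]:print(n,k,round(d["confidence"],2),np.round(d["point"],1),at(d["point"],s,z).round(4))
E
python3 look.py a top scene
```

```text
0.0 [ 0.2708 -0.5907  0.4039] [[0.909, 0.417, -0.001], [0.417, -0.909, 0.001], [-0.0, -0.002, -1.0]] 0.08680116504976713
top terminal_block 0.98 [353.4 229.6] [0.4897 0.2273 0.    ]
top terminal_block 0.78 [284.3 140.4] [0.6703 0.3765 0.    ]
top terminal_block 0.27 [393.5 251.8] [0.4501 0.1468 0.    ]
top tab_pad 0.75 [267.3 162.7] [0.6085 0.4079 0.032 ]
top tab_pad 0.54 [348.  257.1] [0.43   0.2419 0.032 ]
top terminal_cover 0.83 [352.6 226.9] [0.4943 0.2297 0.004 ]
top cover_lip 0.75 [351.9 248.5] [0.4458 0.2362 0.04  ]
scene terminal_block 0.79 [316.  290.6] [0.4957 0.2284 0.    ]
scene tab_pad 0.65 [317.8 215.7] [0.6073 0.403  0.032 ]
scene tab_pad 0.51 [261.5 201. ] [0.5179 0.5201 0.032 ]
scene tab_pad 0.5 [289.1 286. ] [0.4399 0.237  0.032 ]
scene terminal_cover 0.64 [287.7 286.7] [0.4499 0.2604 0.004 ]
scene terminal_cover 0.58 [319.8 291.4] [0.4989 0.22   0.004 ]
scene cover_lip 0.75 [294.3 281.6] [0.4501 0.2355 0.04  ]
```

View pics/a_top.png

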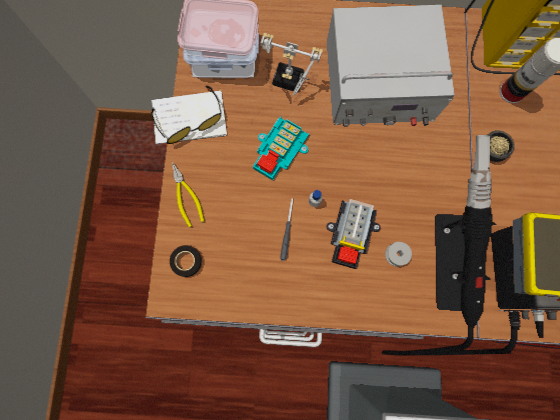

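View pics/a_scene.png

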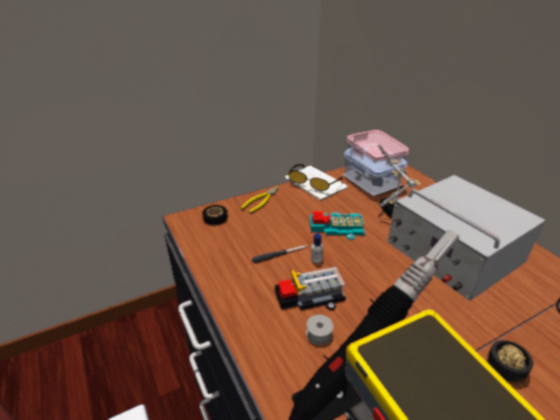

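The top view shows the black block at about (353,229), with its red tab at (348,257) and yellow lip at (352,246). The bottle is at (316,199), the driver at (288,230), the reel at (399,254) and the turquoise look-alike at (284,145). A soldering iron and a yellow station stand between the arm and the block, so I'll check how tall they are.

```bash
cat > tri.py <<'E'
from h import *
a=cams.snapshot("top");b=cams.snapshot("scene")
for n,p,q in [("tip",(483,138),(450,238)),("handle_top",(480,208),(408,285)),("butt",(468,322),(305,410)),("ybox",(527,215),(430,314)),("ybox2",(528,325),(352,362)),("bottle",(318,192),(317,236))]:
    c,d=ray(p,a);e,f=ray(q,b);A=np.c_[d,-f];x,r,_,_=np.linalg.lstsq(A,e-c,rcond=None)
    print(n,((c+d*x[0]+e+f*x[1])/2).round(3),r)
E
python3 tri.py
```

```text
tip [0.613 0.059 0.209] [7.841473e-06]
handle_top [0.515 0.044 0.168] [0.00024497]
butt [0.333 0.017 0.041] [0.00038653]
ybox [ 0.498 -0.019  0.185] [6.97700322e-06]
ybox2 [ 0.348 -0.021  0.186] [0.00246141]
bottle [0.545 0.307 0.063] [6.54108013e-06]
```

```bash
python3 -m handwheel '[[[0,0,0,-40,0],[0,0,0,-40,0],[0,10,0,-35,0],[0,25,-10,0,0],[0,28,-20,0,0]]]'
```

```text
clock: 1.02
ee_pos: [0.315, -0.5387, 0.5219]
tcp_rot: [0.977, 0.211, 0.0, 0.002]
ft_force: [0.3, 0.4, -0.0]
opening: 0.0616
grasp_force: 0.0
```

```bash
python3 -m handwheel '[[[0,31,-24,0,0],[0,31,-24,0,0],[0,31,-24,0,0],[0,31,-24,0,0],[0,31,-24,0,0]]]'
```

```text
clock: 1.43
ee_pos: [0.407, -0.3618, 0.52]
tcp_rot: [0.977, 0.213, 0.0, 0.0]
ft_force: [1.5, -0.4, 0.8]
opening: 0.028
grasp_force: 0.0
```

```bash
python3 -m handwheel '[[[0,22,-34,0,0],[0,22,-34,0,0],[0,22,-34,0,0],[0,22,-34,0,0],[0,22,-34,0,0]]]'; python3 -m handwheel '[[[0,22,-34,0,0],[0,22,-34,0,0],[0,20,-35,0,0],[0,12,-38,0,0],[0,12,-38,0,0]]]'
```

```text
clock: 1.85
ee_pos: [0.4354, -0.1612, 0.52]
tcp_rot: [0.977, 0.213, 0.0, 0.0]
ft_force: [0.7, -0.1, -0.1]
opening: 0.0017
grasp_force: 0.0
clock: 2.27
ee_pos: [0.4406, 0.0381, 0.5199]
tcp_rot: [0.977, 0.213, 0.0, 0.0]
ft_force: [1.0, 1.5, -0.3]
opening: 0.0003
grasp_force: 0.0
```

```bash
python3 -m handwheel '[[[0,0,0,0,0.12],[0,0,0,0,0.12],[0,0,0,0,0.12],[0,0,0,0,0.12],[0,0,0,0,0.12]]]'
```

```text
clock: 2.68
ee_pos: [0.441, 0.0363, 0.5199]
tcp_rot: [0.996, -0.088, 0.0, 0.0]
ft_force: [0.6, 0.2, -0.5]
opening: 0.0002
grasp_force: 0.0
```

```bash
python3 -m handwheel '[[[0,-13,-39,0,0],[0,-13,-39,0,0],[0,-13,-39,0,0],[0,-13,-39,0,0],[0,-13,-39,0,0]]]';  python3 -m handwheel '[[[0,0,0,40,0],[0,0,0,40,0],[0,0,0,40,0],[0,0,0,0,0]]]'; python3 look.py b wrist top
```

```text
clock: 3.1
ee_pos: [0.409, 0.2411, 0.5203]
tcp_rot: [0.996, -0.085, 0.001, -0.0]
ft_force: [1.4, -0.5, 0.3]
opening: 0.0005
grasp_force: 0.0
clock: 3.43
ee_pos: [0.4081, 0.2378, 0.3934]
tcp_rot: [0.996, -0.085, -0.004, 0.002]
ft_force: [-1.2, -1.1, -0.8]
opening: 0.0006
grasp_force: 0.0
3.4333 [0.4081 0.2378 0.3934] [[0.986, -0.169, -0.009], [-0.169, -0.986, -0.004], [-0.008, 0.005, -1.0]] 0.000621522875026973
wrist tab_pad 0.73 [273.9 156.4] [0.4343 0.241  0.032 ]
wrist terminal_cover 0.82 [274.   91.5] [0.4971 0.2301 0.004 ]
wrist cover_lip 0.96 [274.2 139.6] [0.4518 0.2374 0.04  ]
top terminal_block 0.7 [283.8 141.5] [0.6678 0.3774 0.    ]
top tab_pad 0.77 [268.8 163. ] [0.6081 0.4048 0.032 ]
top tab_pad 0.59 [348.4 259.5] [0.4255 0.241  0.032 ]
top terminal_cover 0.59 [351.  225.3] [0.4974 0.233  0.004 ]
top terminal_cover 0.46 [185.6 196.8] [0.5348 0.5692 0.004 ]
```

View pics/b_wrist.png

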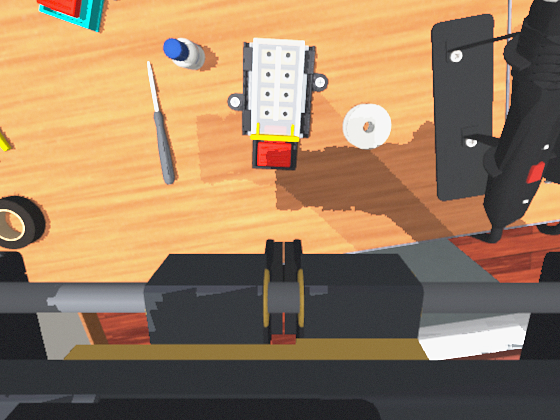

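```bash
cat > yaw.py <<'E'
from h import *
s=cams.snapshot("wrist");f=cv2.cvtColor(s["frame"],cv2.COLOR_BGR2HSV)
def fit(m,z,nm):
    n,l,st,c=cv2.connectedComponentsWithStats(m.astype(np.uint8));i=min((k for k in range(1,n) if st[k,4]>60),key=lambda k:np.hypot(c[k][0]-275,c[k][1]-145))
    v,u=np.nonzero(l==i);P=np.array([at((a,b),s,z)[:2] for a,b in zip(u,v)],np.float32)
    r=cv2.minAreaRect((P*1000));print(nm,len(u),st[i],np.round(r[0],1),np.round(r[1],1),round(r[2],1),P.mean(0).round(4))
H,S,V=[f[...,k].astype(int) for k in range(3)]
fit((abs(H-28)<6)&(S>180)&(V>150),.047,"yellow");fit(((H<6)|(H>174))&(S>180)&(V>60),.032,"red")
reg=finder.masks_of("terminal_cover",s)[0]["region"]
fit(reg,.03,"cover")
E
python3 yaw.py
```

```text
yellow 316 [255 128  48  18 316] [459.4 235.6] [46.7 15.6] 77.5 [0.4558 0.2365]
red 776 [262 145  33  26 776] [437.2 240.7] [33.8 25.6] 77.5 [0.4371 0.2407]
cover 5097 [ 253   46   60  101 5097] [495.2 226.8] [55.7 93.8] 77.4 [0.4969 0.2265]
```

```bash
python3 -m handwheel '[[[0,0,0,0,0.049],[0,26,-9,30,0],[0,0,0,40,0],[0,0,0,40,0],[0,0,0,30,0]]]';  python3 -m handwheel '[[[0,0,0,20,0],[0,0,0,0,0],[0,0,0,0,0],[0,0,0,0,0]]]'; python3 look.py c wrist; python3 yaw.py
```

```text
clock: 4.45
ee_pos: [0.437, 0.2419, 0.2571]
tcp_rot: [0.994, -0.11, -0.001, 0.0]
ft_force: [0.7, -0.9, 0.1]
opening: 0.0007
grasp_force: 0.0
clock: 4.78
ee_pos: [0.4379, 0.243, 0.2413]
tcp_rot: [0.994, -0.109, 0.001, -0.001]
ft_force: [0.0, 0.3, 0.4]
opening: 0.0003
grasp_force: 0.0
4.7833 [0.4379 0.243  0.2413] [[0.976, -0.217, 0.002], [-0.217, -0.976, 0.001], [0.001, -0.001, -1.0]] 0.00028544745099110783
wrist tab_pad 0.89 [287.7 241. ] [0.4368 0.2408 0.032 ]
wrist cover_lip 0.57 [287.1 221.2] [0.4522 0.2379 0.04  ]
yellow 1254 [ 245  193   86   32 1254] [461.7 235.2] [46.8 17.7] 77.4 [0.4579 0.236 ]
red 1105 [ 259  225   56   29 1105] [438.2 240.6] [33.6 18.3] 77.4 [0.4402 0.2391]
cover 15480 [  239    49    98   176 15480] [494.4 228.5] [53.1 97.4] 76.7 [0.4976 0.2272]
```

```bash
python3 -m handwheel '[[[0,-2,2.5,15,0],[0,0,0,10,0],[0,0,0,0,0],[0,0,0,0,0]]]';  python3 -m handwheel '[[[0,0,0,4,0],[0,0,0,4,0],[0,0,0,1,0],[0,0,0,0,0],[0,0,0,0,0]]]'; python3 look.py d wrist
```

```text
clock: 5.47
ee_pos: [0.4348, 0.2403, 0.2146]
tcp_rot: [0.994, -0.109, -0.0, 0.0]
ft_force: [-1.1, -1.6, 2.9]
opening: 0.0003
grasp_force: 1.1
clock: 5.88
ee_pos: [0.4349, 0.2409, 0.2068]
tcp_rot: [0.994, -0.109, 0.0, 0.0]
ft_force: [-5.6, -3.0, 17.0]
opening: 0.0005
grasp_force: 8.4
5.8833 [0.4349 0.2409 0.2068] [[0.976, -0.217, 0.0], [-0.217, -0.976, -0.0], [0.0, 0.0, -1.0]] 0.0005087633834524742
wrist tab_pad 0.48 [448.9 187.5] [0.4579 0.1553 0.032 ]
wrist terminal_cover 0.82 [281.8 134.2] [0.4973 0.2279 0.004 ]
wrist cover_lip 0.87 [282.5 241.9] [0.4513 0.2378 0.04  ]
wrist cover_lip 0.19 [448.8 187. ] [0.461  0.1589 0.04  ]
```

```bash
python3 -m handwheel '[[[0,2,0,-0.4,0],[0,3,0,0,0],[0,3,0,0,0],[0,2,0,0,0],[0,0,0,0,0]]]'; python3 look.py e wrist
```

```text
clock: 6.55
ee_pos: [0.4431, 0.24, 0.207]
tcp_rot: [0.994, -0.109, -0.001, -0.0]
ft_force: [-13.9, 0.0, 19.4]
opening: 0.0004
grasp_force: 9.8
6.55 [0.4431 0.24   0.207 ] [[0.976, -0.216, -0.003], [-0.216, -0.976, 0.001], [-0.003, 0.0, -1.0]] 0.0004069759309281027
wrist terminal_cover 0.89 [283.8 149.5] [0.4966 0.2279 0.004 ]
wrist cover_lip 0.8 [285.3 250.5] [0.4543 0.2367 0.04  ]
```

```bash
python3 -m handwheel '[[[0,2,0,-0.5,0],[0,2,0,0,0],[0,2,0,0,0],[0,0,0,0,0]]]'; python3 look.py f wrist; python3 yaw.py
```

```text
clock: 7.13
ee_pos: [0.4497, 0.2383, 0.2073]
tcp_rot: [0.994, -0.109, -0.001, -0.0]
ft_force: [-7.5, 1.2, 11.0]
opening: 0.0005
grasp_force: 5.7
7.1333 [0.4497 0.2383 0.2073] [[0.976, -0.216, -0.001], [-0.216, -0.976, 0.001], [-0.002, -0.001, -1.0]] 0.000487079909152772
wrist tab_pad 0.34 [125.5 106.2] [0.541 0.29  0.032]
wrist terminal_cover 0.22 [447.7 213.9] [0.447  0.1421 0.004 ]
wrist cover_lip 0.86 [284.5 254.3] [0.4592 0.2359 0.04  ]
yellow 1815 [ 234  217  103   39 1815] [471. 233.] [46.4 18.3] 77.5 [0.4674 0.2342]Traceback (most recent call last):
  File "yaw.py", line 8, in <module>
    fit((abs(H-28)<6)&(S>180)&(V>150),.047,"yellow");fit(((H<6)|(H>174))&(S>180)&(V>60),.032,"red")
                                                     ~~~^^^^^^^^^^^^^^^^^^^^^^^^^^^^^^^^^^^^^^^^^^^
  File "yaw.py", line 4, in fit
    n,l,st,c=cv2.connectedComponentsWithStats(m.astype(np.uint8));i=min((k for k in range(1,n) if st[k,4]>60),key=lambda k:np.hypot(c[k][0]-275,c[k][1]-145))
                                                                    ~~~^^^^^^^^^^^^^^^^^^^^^^^^^^^^^^^^^^^^^^^^^^^^^^^^^^^^^^^^^^^^^^^^^^^^^^^^^^^^^^^^^^^^^^
ValueError: min() iterable argument is empty
```

```bash
python3 -m handwheel '[[[0,3,0,0,0],[0,3,0,-0.5,0],[0,3,0,-1,0],[0,4,0,-1,0],[0,4,0,-1,0]]]'; python3 -m handwheel '[[[0,5,0,-1,0],[0,5,0,-1,0],[0,6,0,-1,0],[0,5,0,0,0],[0,0,0,0,0]]]';python3 look.py g wrist scene
```

```text
clock: 7.85
ee_pos: [0.4669, 0.2337, 0.2104]
tcp_rot: [0.994, -0.109, -0.0, -0.0]
ft_force: [-3.0, 0.6, 3.6]
opening: 0.0007
grasp_force: 2.1
clock: 8.27
ee_pos: [0.4884, 0.2281, 0.2128]
tcp_rot: [0.994, -0.11, -0.0, -0.0]
ft_force: [-1.2, 0.1, -0.2]
opening: 0.0003
grasp_force: 0.3
8.2667 [0.4884 0.2281 0.2128] [[0.976, -0.219, -0.001], [-0.219, -0.976, 0.0], [-0.001, 0.0, -1.0]] 0.00028861577435638944
wrist tab_pad 0.72 [433.6 269.8] [0.4655 0.1515 0.032 ]
wrist tab_pad 0.56 [283.1 345.2] [0.4363 0.2402 0.032 ]
wrist terminal_cover 0.95 [283.7 149.7] [0.5415 0.2161 0.004 ]
scene terminal_block 0.97 [316.9 288.1] [0.5008 0.2333 0.    ]
scene terminal_block 0.66 [346.2 224.6] [0.6732 0.377  0.    ]
scene tab_pad 0.68 [289.8 284.7] [0.4427 0.2393 0.032 ]
scene terminal_cover 0.87 [338.1 284.5] [0.5408 0.2185 0.004 ]
scene terminal_cover 0.43 [262.3 196.7] [0.5458 0.5758 0.004 ]
scene cover_lip 0.91 [324.6 275.2] [0.5093 0.223  0.04  ]
scene cover_lip 0.37 [319.1 289.2] [0.4806 0.1972 0.04  ]
```

View pics/g_wrist.png

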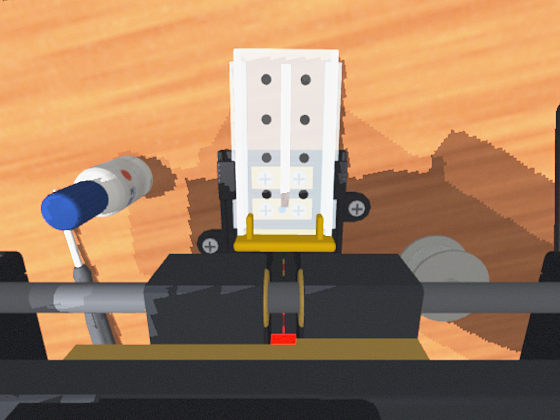

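The cover has slid about 45 mm straight along the guides (lip at (284,243)). The bottle and reel haven't moved.

```bash
python3 -m handwheel '[[[0,6,0,0,0],[0,6,0,0,0],[0,6,0,0,0],[0,6,0,0,0],[0,6,0,0,0]]]'; python3 -m handwheel '[[[0,4,0,0,0],[0,4,0,0,0],[0,3,0,0,0],[0,3,0,0,0],[0,0,0,0,0]]]';python3 look.py i wrist
```

```text
clock: 9.18
ee_pos: [0.5177, 0.2218, 0.2131]
tcp_rot: [0.994, -0.11, -0.0, -0.0]
ft_force: [-1.2, 0.1, 0.4]
opening: 0.0003
grasp_force: 0.2
clock: 9.6
ee_pos: [0.5311, 0.2189, 0.2132]
tcp_rot: [0.994, -0.11, 0.0, -0.0]
ft_force: [1.1, -0.4, 0.7]
opening: 0.0009
grasp_force: 0.0
9.6 [0.5311 0.2189 0.2132] [[0.976, -0.218, 0.0], [-0.218, -0.976, 0.0], [0.0, -0.0, -1.0]] 0.0009014088783690016
wrist terminal_cover 0.83 [284.4 145.5] [0.5865 0.206  0.004 ]
wrist cover_lip 0.68 [284.2 244.4] [0.5433 0.2159 0.04  ]
```

```bash
python3 -m handwheel '[[[0,2,0,0,0],[0,2,0,0,0],[0,2,0,0,0],[0,2,0,0,0],[0,2,0,0,0]]]'; python3 -m handwheel '[[[0,2,0,0,0],[0,2,0,0,0],[0,2,0,0,0],[0,0,0,0,0],[0,0,0,0,0]]]';python3 look.py j wrist scene
```

```text
clock: 10.27
ee_pos: [0.5405, 0.2169, 0.2132]
tcp_rot: [0.994, -0.109, -0.0, -0.0]
ft_force: [-0.6, 0.3, 0.1]
opening: 0.0007
grasp_force: 0.5
clock: 10.68
ee_pos: [0.5464, 0.2155, 0.2131]
tcp_rot: [0.994, -0.11, 0.0, -0.0]
ft_force: [-0.3, -0.1, 0.2]
opening: 0.0005
grasp_force: 0.0
10.6833 [0.5464 0.2155 0.2131] [[0.976, -0.218, 0.0], [-0.218, -0.976, 0.0], [0.0, -0.0, -1.0]] 0.00048690291671983806
wrist terminal_cover 0.61 [284.5 144.3] [0.6024 0.2024 0.004 ]
wrist cover_lip 0.75 [286.2 241.4] [0.56   0.2111 0.04  ]
scene terminal_block 0.91 [316.3 289.7] [0.4975 0.2302 0.    ]
scene tab_pad 0.84 [289.5 286.2] [0.4403 0.2362 0.032 ]
scene terminal_cover 0.59 [367.2 279.9] [0.5997 0.2014 0.004 ]
scene cover_lip 0.69 [349.5 271.4] [0.5573 0.2091 0.04  ]
```

View pics/j_wrist.png

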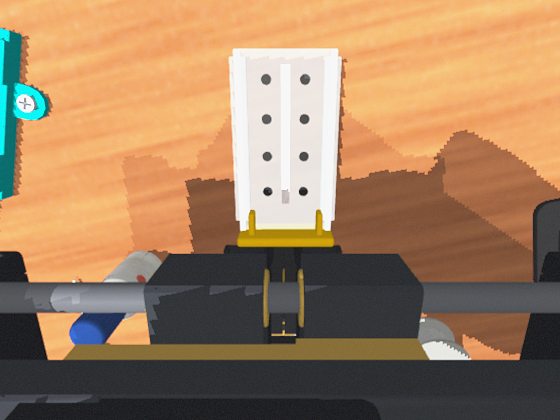

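The cover now looks past the flange edge (lip at row 238, flange at row 247). I'll push a little further for margin, then back off, rise and check.

```bash
python3 -m handwheel '[[[0,2,0,0,0],[0,2,0,0,0],[0,2,0,0,0],[0,0,0,0,0],[0,-6,0,0,0]]]'; python3 -m handwheel '[[[0,-6,0,0,0],[0,0,0,-20,0],[0,-20,0,-30,0],[0,-30,0,-25,0],[0,-30,0,-25,0]]]';python3 -m handwheel '[[[0,-20,0,-25,0],[0,0,0,-25,0],[0,0,0,0,0],[0,0,0,0,0]]]';python3 look.py k wrist scene top
python3 -c "
import cv2;a=cv2.imread('pics/k_wrist.png');b=cv2.imread('pics/k_scene.png')[180:390,200:480];b=cv2.resize(b,None,fx=2,fy=2,interpolation=2)
cv2.imwrite('pics/k_s2.png',b)"
```

```text
clock: 11.6
ee_pos: [0.547, 0.2151, 0.2132]
tcp_rot: [0.994, -0.11, 0.0, -0.0]
ft_force: [0.1, 0.0, 0.8]
opening: 0.0006
grasp_force: 0.0
clock: 12.02
ee_pos: [0.4608, 0.2347, 0.3139]
tcp_rot: [0.994, -0.11, -0.0, -0.0]
ft_force: [0.2, 0.1, 1.2]
opening: 0.0005
grasp_force: 0.0
clock: 12.35
ee_pos: [0.4422, 0.2391, 0.3644]
tcp_rot: [0.994, -0.109, 0.002, -0.0]
ft_force: [-0.2, -0.4, -0.1]
opening: 0.0005
grasp_force: 0.0
12.35 [0.4422 0.2391 0.3644] [[0.976, -0.217, 0.003], [-0.217, -0.976, -0.0], [0.003, -0.001, -1.0]] 0.0005159553233642599
wrist terminal_block 0.77 [280.1 127.7] [0.4995 0.2298 0.    ]
wrist tab_pad 0.95 [282.6 195.1] [0.4386 0.2408 0.032 ]
wrist tab_pad 0.69 [52.1 46.4] [0.6103 0.4048 0.032 ]
wrist terminal_cover 0.95 [285.3   1.5] [0.6072 0.2006 0.004 ]
wrist cover_lip 0.61 [284.1  50.6] [0.5626 0.2117 0.04  ]
scene terminal_block 0.68 [346.9 226.2] [0.671 0.371 0.   ]
scene terminal_block 0.67 [317.4 287.5] [0.5025 0.2342 0.    ]
scene tab_pad 0.82 [291.5 285.3] [0.4447 0.2364 0.032 ]
scene tab_pad 0.44 [317.8 215.3] [0.6081 0.4044 0.032 ]
scene terminal_cover 0.72 [287.7 284.5] [0.4528 0.2657 0.004 ]
scene terminal_cover 0.66 [371.1 279.4] [0.6075 0.1988 0.004 ]
scene terminal_cover 0.33 [317.1 259.4] [0.5432 0.3009 0.004 ]
scene cover_lip 0.74 [353.5 270.7] [0.5653 0.207  0.04  ]
top terminal_block 0.79 [353.3 229.5] [0.4899 0.2275 0.    ]
top terminal_block 0.67 [284.7 141.7] [0.6675 0.3755 0.    ]
top terminal_block 0.38 [284.9 228.3] [0.4836 0.3646 0.    ]
top tab_pad 0.68 [347.4 257.4] [0.4293 0.2431 0.032 ]
top tab_pad 0.51 [270.4 162. ] [0.6104 0.4018 0.032 ]
top terminal_cover 0.64 [367.5 170. ] [0.6152 0.2018 0.004 ]
top terminal_cover 0.5 [347.7 258.9] [0.4298 0.2379 0.004 ]
top cover_lip 0.63 [361.2 191.1] [0.5595 0.2207 0.04  ]
```

View pics/k_wrist.png

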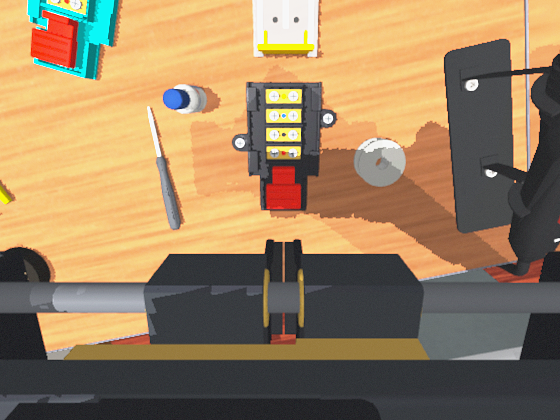

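View pics/k_s2.png

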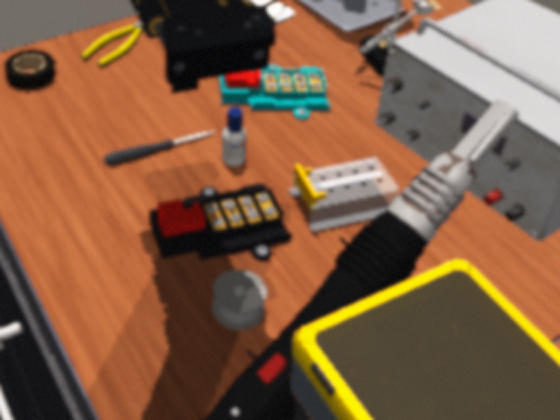

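The cover lies flat on the desk, clear of the block: in the wrist view its lip is at row 50 and the flange starts at row 83. The terminals are bare, the tab is back up, and the bottle, reel and driver are where they were.

```bash
python3 -c "
from plant import ctrl
print(ctrl.hand_in())"
```

```text
the job is handed in; nothing more can be done
None
```

The job is done and handed in at about 12.5 s: the cover is off the block and flat on the desk, the terminals are bare, and the tools and supplies round it look undisturbed in the final pictures.

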